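# Stir machined blocks in a bowl of deburring beads

## Robot

A 6-joint arm with a two-finger parallel gripper is mounted at the origin on the work surface. World frame = base frame: x ahead of the robot, y to its left, z up, the work surface at z = 0. Lengths are in m, angles in rad, forces in N, time in s.
With the tool pointing down it reaches from about 0.275 to 1 m from the base axis. Payload 8.4 kg.
Tool frame: the origin (TCP) lies on the centre line of the jaws, within the pads' length; the fingertips stand 17 mm ahead of it and the grasp point (between the pads) lies 2 mm behind it (bot.tcp_to_tips is the z of the fingertips in the tool frame, in m); z points along the fingers, y is the line along which they close (so a half turn about z gives the same grasp; the last joint's range is limited). The gripper opens to 85 mm and grips with 20 to 120 N. Pads are 22 mm wide; open, the fingers measure 114 mm over their backs; the gripper's body (76 mm by 85 mm) begins 54 mm behind the grasp point. The pads swing forward as they close: fully open they stand 13 mm farther back than shut.
Start: joints at [-1.337, 0.353, 1.633, -0, 1.155, -0.002], TCP at [0.146, -0.608, 0.248] pointing down, gripper open.
Joint ranges: [-2.63, 2.63], [-0.92, 2.1], [0.06, 2.66], [-1.3, 4.44], [0, 2.69], [-3.02, 3.02]. Speed limits (rad/s): [2.22, 2.22, 2.79, 3.14, 3.14, 3.14].

## Interface

Orientations are given as a unit quaternion [x, y, z, w].
In Python, from workcell import bot, hand, kinematics, get_obs, vision, hand_in gives the robot as it stands. The module is installed in compiled form; this text tells all that it offers. Calls block until the motion is done:
- bot.reach(position, orientation): joint-space move of the TCP to a pose.
- bot.servo_line(position, ori=None, velocity=0.15): straight line of the TCP; ori=None keeps the orientation; velocity is the mean speed in m/s.
- bot.goto_joints(angles): joint-space move.
- hand.move_gripper(opening, strength=None): finger opening in m; strength is the grip in N (None keeps the last); returns when the fingers have stopped.
- bot.dwell(seconds).
- kinematics.solve_ik(position, orientation): joint angles nearest the present ones, or None.
- get_obs(): the state.
- vision.read_camera(name): name is "scene" or "top"; returns a dict with "frame" (384x512x3 uint8, red, green, blue), "intrinsics" (3x3 intrinsics, pixels), "dist" ([k1, k2, p1, p2, k3] as OpenCV has them; the pictures are not rectified), "view" (4x4, takes a point from world to camera coordinates). Camera axes: x right, y down, z forward; pixel columns grow to the right and rows downward; lengths in m; the calibration is good to about 2 mm. A picture is of the moment at which its call begins. There is no depth.
A pose or a line that the arm cannot do raises bot.IKError and nothing moves.
- hand_in(): hands the job in; it is judged then, once.
The state is a dict: "time_s": time; "joint_pos": joint angles; "joint_vel": joint speeds; "joint_efforts": joint torques, N m; "position": TCP position; "orientation": TCP orientation; "wrist_force": force on the tool from outside, world axes, zero at the start; "ft_torque": the same for the moment, N m; "gripper_width": finger opening in m; "grip_force": force on a finger pad.
Only numpy, scipy, OpenCV 4.12 (cv2) and the standard library are available. Lean on these libraries where they do the work, as an engineer would, in place of code of your own. Each camera call takes 0.05 s, during which the arm holds its last target. There are 200 camera calls.

## Task

Deburr this batch by hand: put every machined block from the mat into the bowl of beads, then swing the clamp lever down onto the bowl's rim, take the stirrer from its holder and, with its tip right down among the beads near the bowl's floor, stir in circles about 50 mm across round the bowl's middle, counter-clockwise seen from above, for at least three full turns and until every bead has been shifted. Hang the stirrer fully home in its holder again, and only then raise the clamp lever fully so that the bowl can be collected. Keep all blocks and beads in the bowl and leave the housing, the jar and the scanner where they are.

Things in the scene. Friction and masses are not known exactly. Their poses are not given: they have to be found in the camera images.
- bowl_in (a point): Centre of the inner floor of an open grey bowl, fixed to the bench on a base plate 180 x 250 x 10 mm. Dished: flat floor 64 mm in diameter, rising at 22 degrees to 140 mm in diameter, then steeply to the rim, inner diameter 148 mm, outer 156 mm. Rim 50 mm above this point, 65 mm above the bench. z up; y points to the clamp head, which stands on the plate beside the bowl.
- clamp (a joint): Hinge of the clamp lever on the head beside the bowl, rad: 0 = lowered (its foot down on the bowl rim, handle leaning towards the bowl 20 degrees from upright), 0.96 = fully raised (foot lifted, handle leaning 35 degrees away from the bowl). Stiff enough to stay where it is left; about 3 N at the knob moves it.
- clamp_knob (a point): Centre of the black knob on top of the clamp lever's handle: a bar 22 mm in diameter and 24 mm long, lying along the hinge axis (parallel to x of bowl_in), 52 mm from the hinge. It can be pinched across its two flat ends from above, or pushed.
- clamp_hinge (a point): Hinge axis of the clamp lever, 113 mm from the bowl's centre along y of bowl_in, 78 mm above the bench; the axis runs along x of bowl_in. The two blue cheeks of the head beside it are 34 mm wide in all and reach 88 mm above the bench.
- stirrer: Hand stirrer, 125 mm tall, hanging upright in its holder; origin at the lowest point of its tip, z up along the rod. Tip: a steel ball 18 mm in diameter; then a steel rod 10 mm in diameter; a steel flange 44 mm in diameter from 62 to 67 mm above the origin; above it a round wooden handle 26 mm in diameter up to 125 mm. 150 g.
- stirrer_tip (a point): Lowest point of the stirrer's ball tip.
- holder_top (a point): Centre of the mouth, 74 mm above the bench, of the stirrer's holder: an upright blue tube fixed on the bench, inner diameter 30 mm, outer 38 mm, on a plate 80 x 80 x 6 mm. The stirrer hangs in it by its flange, which rests on the mouth; the tube is 64 mm deep.
- side_a (a point): Point on the bowl floor 24 mm from its centre, at 0 degrees counter-clockwise from x of bowl_in: side a of the bowl, which the stirring passes.
- side_b (a point): Point on the bowl floor 24 mm from its centre, at 120 degrees counter-clockwise from x of bowl_in: side b of the bowl, which the stirring passes.
- side_c (a point): Point on the bowl floor 24 mm from its centre, at 240 degrees counter-clockwise from x of bowl_in: side c of the bowl, which the stirring passes.
- block1: Machined steel latch block with a bored hole and a slot in one end, 28 (x) x 16 (y) x 14 (z) mm, 40 g; origin at the centre of its underside as first laid, z up. Two to four such blocks lie on a black rubber mat 190 x 190 x 2 mm.
- block2: Machined steel latch block with a bored hole and a slot in one end, 28 (x) x 16 (y) x 14 (z) mm, 40 g; origin at the centre of its underside as first laid, z up. Two to four such blocks lie on a black rubber mat 190 x 190 x 2 mm.
- block3: Machined steel latch block with a bored hole and a slot in one end, 28 (x) x 16 (y) x 14 (z) mm, 40 g; origin at the centre of its underside as first laid, z up. Two to four such blocks lie on a black rubber mat 190 x 190 x 2 mm.
- block4: Machined steel latch block with a bored hole and a slot in one end, 28 (x) x 16 (y) x 14 (z) mm, 40 g; origin at the centre of its underside as first laid, z up. Two to four such blocks lie on a black rubber mat 190 x 190 x 2 mm.
- bead1_center (a point): Centre of a white ceramic deburring bead, a ball 20 mm in diameter, 14 g, in the bowl.
- bead2_center (a point): Centre of a white ceramic deburring bead, a ball 20 mm in diameter, 14 g, in the bowl.
- bead3_center (a point): Centre of a white ceramic deburring bead, a ball 20 mm in diameter, 14 g, in the bowl.
- bead4_center (a point): Centre of a white ceramic deburring bead, a ball 20 mm in diameter, 14 g, in the bowl.
- bead5_center (a point): Centre of a white ceramic deburring bead, a ball 20 mm in diameter, 14 g, in the bowl.
- bead6_center (a point): Centre of a white ceramic deburring bead, a ball 20 mm in diameter, 14 g, in the bowl.
- housing: Bystander: a blue mechanism housing, 70 x 110 x 86 mm, with a spring and black link on top; origin at the centre of its underside.
- grease: Bystander: a jar with a black lid, 64 mm in diameter, 75 mm tall; origin at the centre of its underside.
- scanner: Bystander: a black hand-held barcode scanner lying down, about 165 x 62 x 45 mm; origin under its head.
Things that resemble listed ones, but are neither listed nor needed, are in the scene too. Several things look just like the part that bears holder_top: the one meant starts farthest to the robot's left.

How it is judged:
By the outcome, as a careful person would: the job done as asked, in the order asked, and still so for the second after the job is handed in, with the robot touching nothing.
Of block1, block2, block3, block4 only 2 to 4 are there at a start; the rules pass over those that are not, and their reading is None.
At some moment in a run one of block1, block2, block3, block4 may be knocked a few centimetres aside while the robot is not near it.
It also fails if it takes over 210 s, if anything falls off the work surface, if the arm or the gripper's body presses on something with over 40 N, if the wrist force passes 120 N, or if a joint passes its speed limit or range.

## Working session

There is one attempt and no reset: what is moved stays moved. The work goes in short steps, each a Python script; the robot and the scene stay as the last script left them, time stands still between calls to the robot, and variables do not carry over. Pictures are saved under pics/ and viewed, at most 14 in all, crops included, and the job is handed in when it is done.

```bash
mkdir -p pics; ls; cat > h.py <<'E'
import numpy as np, cv2
from workcell import bot, hand, kinematics, get_obs, vision, hand_in
from scipy.spatial.transform import Rotation as R
def cam(n):
    c=vision.read_camera(n); c={k:(np.array(v) if k!='frame' else v) for k,v in c.items()}; return c
def save(c,f,crop=None,s=1):
    im=cv2.cvtColor(c['frame'],cv2.COLOR_RGB2BGR)
    if crop: x0,y0,x1,y1=crop; im=im[y0:y1,x0:x1]
    if s!=1: im=cv2.resize(im,None,fx=s,fy=s,interpolation=cv2.INTER_CUBIC)
    cv2.imwrite('pics/'+f,im)
def ray(c,px):
    p=cv2.undistortPoints(np.array(px,float).reshape(-1,1,2),c['intrinsics'],c['dist']).reshape(-1,2)
    V=c['view']; Rm=V[:3,:3]; o=-Rm.T@V[:3,3]
    return o,np.c_[p,np.ones(len(p))]@Rm
def onz(c,px,z):
    o,d=ray(c,px); return o+d*((z-o[2])/d[:,2])[:,None]
def tri(c1,p1,c2,p2):
    o1,d1=ray(c1,p1);o2,d2=ray(c2,p2);d1=d1[0];d2=d2[0]
    t=np.linalg.lstsq(np.c_[d1,-d2],o2-o1,rcond=None)[0]
    a=o1+t[0]*d1;b=o2+t[1]*d2
    return (a+b)/2,np.linalg.norm(a-b)
def proj(c,P):
    V=c['view']; return cv2.projectPoints(np.array(P,float).reshape(-1,1,3),cv2.Rodrigues(V[:3,:3])[0],V[:3,3],c['intrinsics'],c['dist'])[0].reshape(-1,2)
def down(yaw): # tool z down, tool y at angle yaw from world y
    return (R.from_euler('z',yaw)*R.from_quat([1,0,0,0])).as_quat()
E
python3 - <<'E'
from h import *
for n in('top','scene'):
    c=cam(n); save(c,n+'0.png',s=1.56)
    print(n,c['intrinsics'].round(1).tolist(),-c['view'][:3,:3].T@c['view'][:3,3])
o=get_obs();print(o['time_s'],o['position'],o['orientation'],bot.tcp_to_tips)
E
```

```text
pics
top [[375.0, 0.0, 257.5], [0.0, 375.0, 191.2], [0.0, 0.0, 1.0]] [ 0.4463257  -0.05105951  1.06000177]
scene [[468.8, 0.0, 261.0], [0.0, 468.8, 190.3], [0.0, 0.0, 1.0]] [1.40547719 0.71915295 0.8081546 ]
0.1 [ 0.1459189  -0.60731876  0.2476268 ] [ 9.93058124e-01  1.17623016e-01 -6.47713061e-05 -6.19826302e-04] 0.017
```

View pics/top0.png

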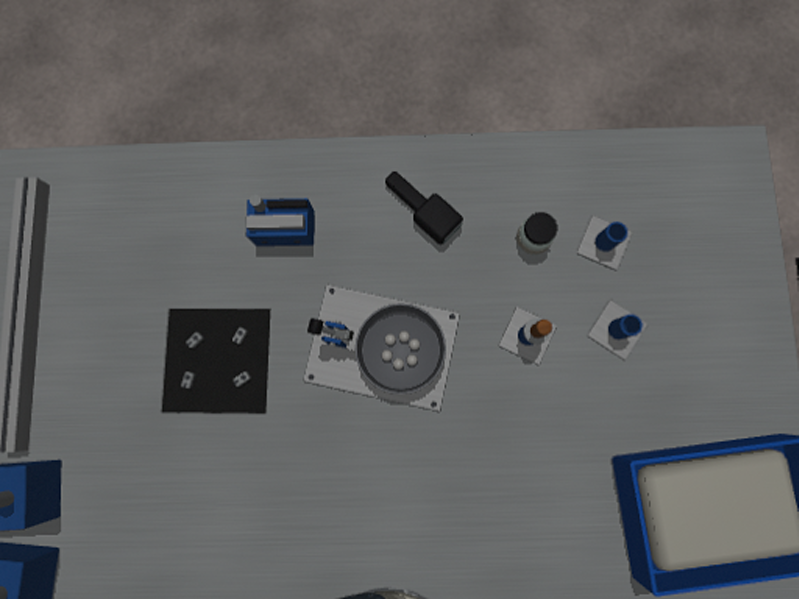

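View pics/scene0.png

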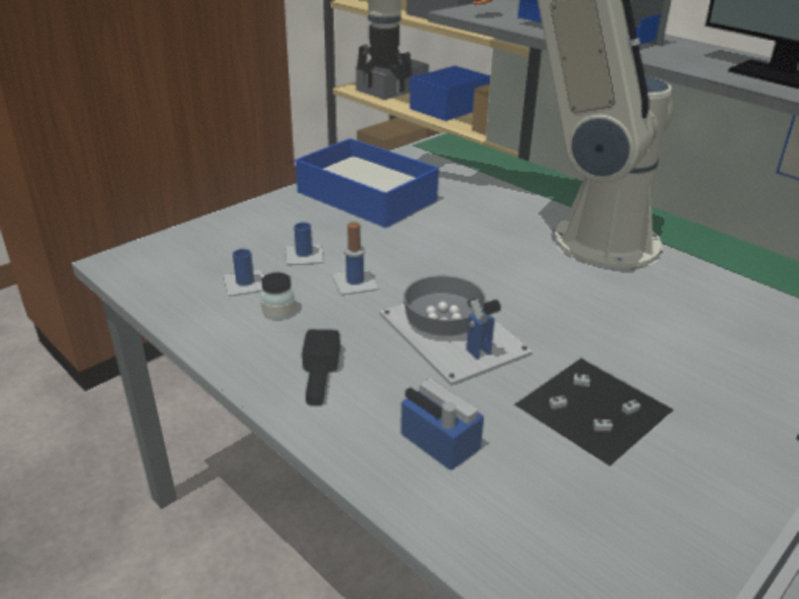

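The top view shows four blocks on the mat, at (194,340), (239,335), (188,380) and (241,379). The bowl with six beads is at (401,348), and the clamp knob is at (316,326), raised.

Three blue tubes could be the holder: (533,330) with the stirrer in it, (612,236) and (626,325). The one at (533,330) is farthest to the robot's left (image left) and carries the stirrer, so it fits. I'll confirm it in an enlarged crop.

```bash
python3 - <<'E'
from h import *
c=cam('top'); save(c,'t1.png',(98,180,298,280),4)
save(c,'t2.png',(300,130,420,240),5)
np.savez('top0.npz',**c)
s=cam('scene'); np.savez('scene0.npz',**s)
im=c['frame']; g=cv2.cvtColor(im,cv2.COLOR_RGB2GRAY)
# blocks: bright inside mat
m=np.zeros_like(g); m[200:262,107:170]=(g[200:262,107:170]>75)
n,l,st,ce=cv2.connectedComponentsWithStats(m)
for i in range(1,n):
    if st[i,4]<15: continue
    ct=np.argwhere(l==i)[:,::-1].astype(float)
    w=onz(c,ct,.016); q=np.cov(w[:,:2].T); ev,U=np.linalg.eigh(q)
    print('block',ce[i].round(1),st[i,4],w.mean(0).round(4),np.degrees(np.arctan2(U[1,1],U[0,1])).round(1),(np.sqrt(ev*12)).round(4))
# beads
m=np.zeros_like(g); m[205:245,235:280]=(g[205:245,235:280]>125)
n,l,st,ce=cv2.connectedComponentsWithStats(m)
for i in range(1,n): print('bead',ce[i].round(1),st[i,4],onz(c,ce[i],.025)[0].round(4))
hsv=cv2.cvtColor(im,cv2.COLOR_RGB2HSV)
print(hsv[210,347],hsv[206,338],hsv[160,345])
E
```

```text
block [152.9 214.6] 41 [0.5659 0.2583 0.016 ] 145.2 [0.0165 0.0272]
block [124.  217.2] 38 [0.5609 0.3402 0.016 ] 137.7 [0.0163 0.0277]
block [119.8 243.3] 39 [0.4883 0.3497 0.016 ] 160.0 [0.0161 0.027 ]
block [154.6 242.1] 41 [0.4889 0.2521 0.016 ] 125.6 [0.0173 0.0272]
bead [258.5 214.5] 12 [ 0.5569 -0.0388  0.025 ]
bead [249.5 216.5] 12 [ 0.5521 -0.0137  0.025 ]
bead [265.3 219.5] 14 [ 0.5425 -0.0572  0.025 ]
bead [247.4 226.6] 13 [ 0.5243 -0.0073  0.025 ]
bead [263.5 229.5] 12 [ 0.5151 -0.0514  0.025 ]
bead [254.8 232.2] 11 [ 0.5084 -0.0274  0.025 ]
[ 13 163  94] [ 75   4 123] [60 10 74]
```

View pics/t1.png

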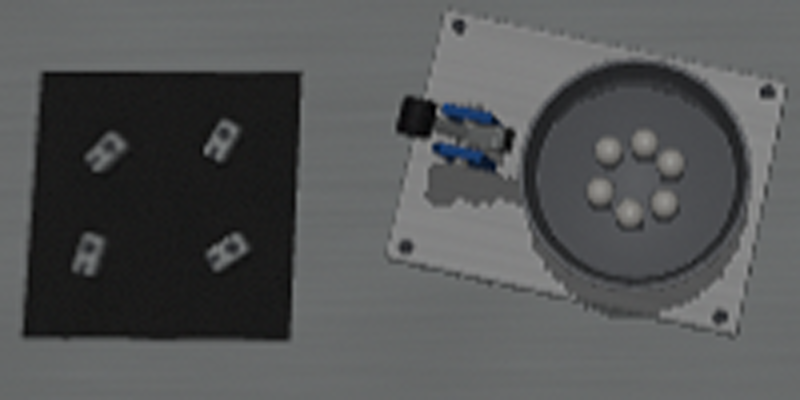

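View pics/t2.png

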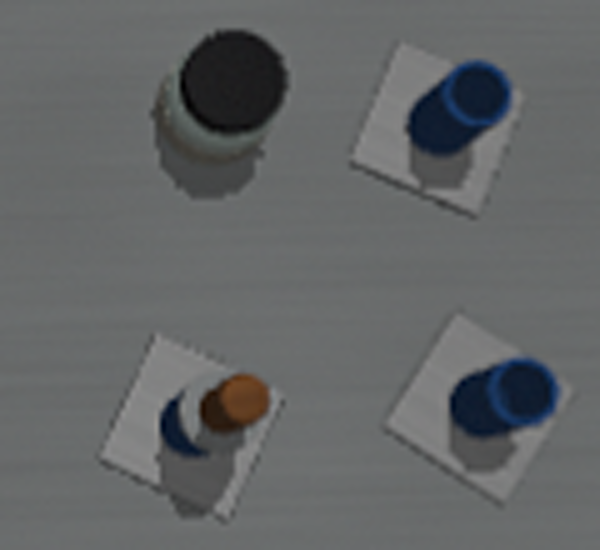

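The crops show the holder meant at t2 (210,410), with its wooden handle top at (244,400). The two empty tubes are at (478,95) and (523,390), farther right. The bowl rim spans x 522–750 and y 60–285 in t1, with the knob at (416,117). Next I'll compute poses with cross-checks.

```bash
python3 - <<'E'
from h import *
c=dict(np.load('top0.npz')); s=dict(np.load('scene0.npz'))
f=lambda p,o,k:np.array(p,float)/k+np.array(o)-.5+.5/k
pc=onz(c,f([(446,10),(786,80),(737,335),(388,258)],(98,180),4),.010)
print('plate',pc.mean(0), np.linalg.norm(np.roll(pc,-1,0)-pc,axis=1))
yv=(pc[0]-pc[1]+pc[3]-pc[2]); print('y axis deg',np.degrees(np.arctan2(yv[1],yv[0])))
e=onz(c,f([(522,172),(750,172),(636,60),(636,285)],(98,180),4),.065);print('rim',e.round(4).tolist())
# rim by fit: dark pixels vs plate at radial max gradient (upper half & sides)
g=cv2.GaussianBlur(cv2.cvtColor(c['frame'],cv2.COLOR_RGB2GRAY),(3,3),0).astype(np.float32)
c0=np.array([257.,222.8]);pts=[]
for a in np.radians(np.arange(185,365,5)):
    r=np.arange(24,33,.1); xy=c0+np.c_[np.cos(a)*r,np.sin(a)*r]
    v=cv2.remap(g,xy[:,0].astype(np.float32)[None],xy[:,1].astype(np.float32)[None],1)[0]
    d=np.gradient(v);k=d.argmax(); pts.append(xy[k])
w=onz(c,pts,.065)[:,:2]
from scipy.optimize import least_squares
q=least_squares(lambda p:np.hypot(*(w-p[:2]).T)-p[2],[.53,-.03,.078],loss='soft_l1',f_scale=.001).x;print('rimfit',q)
hp=onz(c,f([(155,335),(285,400),(228,522),(100,458)],(300,130),5),.006);print('hplate',hp.mean(0),np.linalg.norm(np.roll(hp,-1,0)-hp,axis=1))
h=cv2.cvtColor(c['frame'],cv2.COLOR_RGB2HSV)
m=((h[...,0]<20)&(h[...,1]>120)&(h[...,2]>75)); m[:, :330]=0;m[:,365:]=0; m[:195]=0;m[225:]=0
p=np.argwhere(m)[:,::-1].mean(0);print('top px',p,m.sum(),onz(c,p,.137))
b=onz(c,[350,204],.04);
hs=cv2.cvtColor(s['frame'],cv2.COLOR_RGB2HSV)
ms=((hs[...,0]<20)&(hs[...,1]>120)); ms[:,:215]=0;ms[:,240:]=0;ms[:138]=0;ms[170:]=0
P=np.argwhere(ms)[:,::-1];print('scene handle',P.min(0),P.max(0),P.mean(0))
th=np.argwhere((h[...,0]<20)&(h[...,1]>100)&(h[...,2]>40)&(np.indices(m.shape)[1]>330)&(np.indices(m.shape)[1]<365)&(np.indices(m.shape)[0]>195)&(np.indices(m.shape)[0]<225))[:,::-1]
print(th.mean(0),len(th)); print('tri mid-handle',tri(c,th.mean(0),s,P.mean(0)))
B=q[:2]; a=np.arctan2(yv[1],yv[0]);u=np.array([np.cos(a),np.sin(a)])
for th in(0,.96):
    l=np.radians(20)-th; k=np.r_[B+u*(.113-.052*np.sin(l)),.078+.052*np.cos(l)]; print('knob',th,k.round(4),proj(c,k),proj(s,k))
E
```

```text
plate [5.38961709e-01 4.56116386e-04 1.00000000e-02] [0.24721609 0.18076893 0.24778423 0.17950896]
y axis deg 76.38561804759716
rim [[0.5333, 0.042, 0.065], [0.529, -0.1093, 0.065], [0.6064, -0.0357, 0.065], [0.4571, -0.0318, 0.065]]
rimfit [ 0.5301016  -0.03289681  0.07588339]
hplate [ 0.55039603 -0.2620598   0.006     ] [0.08106639 0.07669334 0.07897712 0.07721612]
top px [348.36363636 209.10606061] 66 [[ 0.55196734 -0.26233576  0.137     ]]Traceback (most recent call last):
  File "<stdin>", line 25, in <module>
    return umr_minimum(a, axis, None, out, keepdims, initial, where)
ValueError: zero-size array to reduction operation minimum which has no identity
```

```bash
cat >> h.py <<'E'
B=np.array([.5313,-.0327]); A=np.radians(76.4); UY=np.array([np.cos(A),np.sin(A)]); UX=np.array([UY[1],-UY[0]])
def bw(x,y): return B+UX*x+UY*y
H=np.array([.551,-.2622])
def blocks(c):
    g=cv2.cvtColor(c['frame'],cv2.COLOR_RGB2GRAY); m=np.zeros_like(g); m[200:262,107:170]=(g[200:262,107:170]>75)
    n,l,st,ce=cv2.connectedComponentsWithStats(m); out=[]
    for i in range(1,n):
        if not 20<st[i,4]<70: continue
        w=onz(c,np.argwhere(l==i)[:,::-1].astype(float),.016); U=np.linalg.eigh(np.cov(w[:,:2].T))[1]
        out.append((w.mean(0)[:2],np.arctan2(U[1,1],U[0,1])))
    return out
def reach(p,yaw):
    best=None
    for y in (yaw,yaw+np.pi,yaw-np.pi):
        q=kinematics.solve_ik(list(p),list(down(y)))
        if q is not None and (best is None or abs(q[5])<abs(best[0][5])): best=(q,y)
    bot.reach(list(p),list(down(best[1]))); return best[1]
def line(p,v=.15): bot.servo_line(list(map(float,p)),velocity=v)
def pick_block(b):
    p,L=b
    hand.move_gripper(.045); reach([*p,.16],L); line([*p,.024],.2)
    hand.move_gripper(0.0,40); o=get_obs(); print('grip',o['gripper_width'],o['grip_force'],o['wrist_force'],bot.tcp_to_tips,o['time_s'])
    line([*p,.16],.25)
def drop_block(x,y,yaw):
    p=bw(x,y); reach([*p,.18],yaw); line([*p,.068],.2); print('w',get_obs()['gripper_width'])
    hand.move_gripper(.032); line([*p,.18],.25); print('t',get_obs()['time_s'])
E
python3 - <<'E'
from h import *
b=blocks(cam('top')); print(b)
b=max(b,key=lambda b:-b[0][1])
pick_block(b); drop_block(0,-38,A-np.pi/2+np.pi/2)
c=cam('top'); save(c,'d1.png',(98,180,298,280),4); print(blocks(c))
E
```

```text
[(array([0.5659226 , 0.25826405]), np.float64(2.533854113239085)), (array([0.56077404, 0.34040786]), np.float64(2.3865182974483923)), (array([0.48853089, 0.34969742]), np.float64(2.80766325537213)), (array([0.48861447, 0.25223045]), np.float64(2.143619194750805))]
grip 0.014624225169580422 39.42227303981781 [-1.13512435 -0.49113769  5.73180037] 0.017 5.175Traceback (most recent call last):
  File "<stdin>", line 4, in <module>
  File "h.py", line 50, in drop_block
    p=bw(x,y); reach([*p,.18],yaw); line([*p,.068],.2); print('w',get_obs()['gripper_width'])
               ~~~~~^^^^^^^^^^^^^^
  File "h.py", line 42, in reach
    bot.reach(list(p),list(down(best[1]))); return best[1]
                                ~~~~^^^
TypeError: 'NoneType' object is not subscriptable
```

```bash
python3 - <<'E'
from h import *
o=get_obs();print(o['joint_pos'],o['position'],o['orientation'],o['gripper_width'])
for y in(A,A+np.pi,A-np.pi,0,.5,-.5,A-1.57):
  for z in(.18,.3): print(y,z,kinematics.solve_ik([*bw(0,-38),z],list(down(y))))
print(bw(0,-38))
E
```

```text
[ 4.73829227e-01  3.40973987e-01  1.87591672e+00 -3.21380897e-05
  9.25182545e-01 -9.89860441e-02] [0.4880726  0.25195634 0.15938088] [ 4.78530893e-01  8.78070684e-01 -2.05823990e-04 -1.24674440e-04] 0.014780700783543033
1.3334315485236679 0.18 None
1.3334315485236679 0.3 None
4.475024202113461 0.18 None
4.475024202113461 0.3 None
-1.8081611050661253 0.18 None
-1.8081611050661253 0.3 None
0 0.18 None
0 0.3 None
0.5 0.18 None
0.5 0.3 None
-0.5 0.18 None
-0.5 0.3 None
-0.2365684514763322 0.18 None
-0.2365684514763322 0.3 None
[ -8.4041003  -36.96721802]
```

Units slip: I passed mm where metres were expected. Nothing moved. I'll use metres.

```bash
python3 - <<'E'
from h import *
drop_block(0,-.038,A)
c=cam('top'); save(c,'d1.png',(98,180,298,280),4); print(blocks(c))
E
```

```text
w 0.014684785484200494
t 8.7167
[(array([0.5659226 , 0.25826405]), np.float64(2.533854113239085)), (array([0.56044303, 0.34060471]), np.float64(2.4131595160273696)), (array([0.48830599, 0.34970434]), np.float64(2.7925628926830015))]
```

View pics/d1.png

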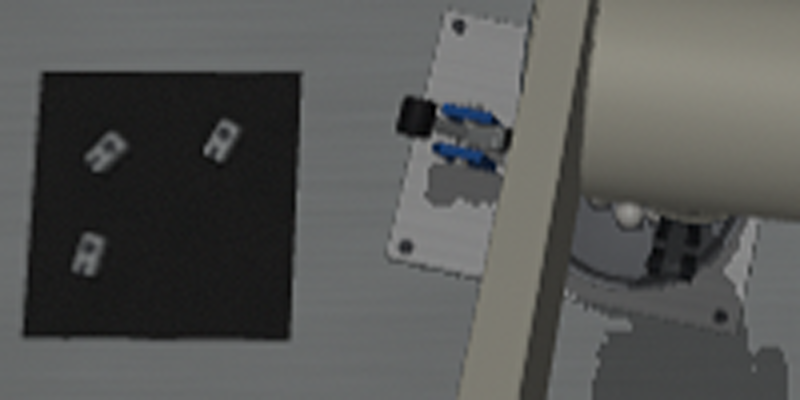

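The mat is visible with three blocks left, at (105,152), (222,140) and (88,253). I'll carry on, looking again before each pick.

```bash
python3 - <<'E'
from h import *
for x,y,w in((.037,-.015,A-np.pi/2),(-.037,-.015,A-np.pi/2),(.012,-.036,A)):
    b=blocks(cam('top')); print(len(b),[q[0].round(3).tolist() for q in b])
    if not b: break
    b=min(b,key=lambda b:b[0][1])
    pick_block(b)
    if get_obs()['gripper_width']<.01: print('MISS'); break
    drop_block(x,y,w)
reach([.45,.3,.3],0)
c=cam('top'); save(c,'d2.png',(98,170,378,280),2.8); print(blocks(c))
E
```

```text
3 [[0.566, 0.258], [0.56, 0.341], [0.488, 0.35]]
grip 0.014779124116627643 39.34780418872833 [-0.63381448 -0.28985608  5.79685975] 0.017 11.5583
w 0.014625928127886312
t 15.0667
2 [[0.561, 0.34], [0.489, 0.35]]
grip 0.014787715312525523 39.53492760658264 [-1.56310682 -2.00463006  7.53580544] 0.017 18.075
w 0.014560674563742864
t 21.8167
1 [[0.488, 0.35]]
grip 0.014629748519628501 39.342613220214844 [-0.76134745 -0.94299712  5.51309757] 0.017 24.7917
w 0.014496079844207567
t 28.6583
[]
```

View pics/d2.png

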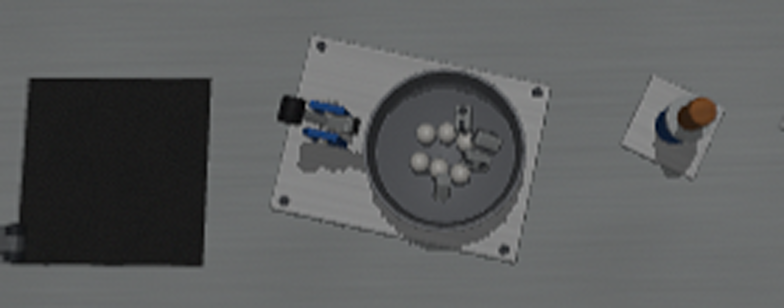

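All four blocks are in the bowl, at d2 (463,117), (487,140), (478,158) and (442,187). The mat is empty and the six beads are in place. Next, the clamp: pinch the knob and follow the arc.

```bash
cat >> h.py <<'E'
def knob(th):
    l=np.radians(20)-th; return np.r_[bw(0,.113-.052*np.sin(l)),.078+.052*np.cos(l)]
def clamp(t0,t1,end):
    k=knob(t0); hand.move_gripper(.05); reach([*k[:2],.22],A); line(k,.15)
    hand.move_gripper(0,30); o=get_obs(); print('pinch',o['gripper_width'],o['wrist_force']); f0=o['wrist_force']
    for t in np.r_[np.linspace(t0,t1,11)[1:],end]:
        line(knob(t),.05); f=np.array(get_obs()['wrist_force'])-f0; print(round(t,3),f.round(1),end=' ')
        if np.linalg.norm(f)>25: print('STOP'); break
    hand.move_gripper(.05); p=get_obs()['position']; line([p[0],p[1],.24],.2); print('t',get_obs()['time_s'])
E
python3 - <<'E'
from h import *
c=cam('top'); print(knob(.96),proj(c,knob(.96)),'expect 202.3,208.9')
clamp(.96,0,-.03)
reach([.45,.3,.3],0)
c=cam('top'); save(c,'c1.png',(188,180,288,260),4); s=cam('scene'); save(s,'c1s.png',(230,160,350,250),5)
t=np.zeros((500,1000,3),np.uint8); a=cv2.imread('pics/c1.png');b=cv2.imread('pics/c1s.png');t[:a.shape[0],:400]=a;t[:450,400:1000]=b;cv2.imwrite('pics/c1.png',cv2.resize(t,None,fx=.8,fy=.8))
print(proj(c,knob(0)),proj(s,knob(0)))
E
```

```text
[0.56488509 0.10612413 0.12059385] [[200.58057344 208.97001947]] expect 202.3,208.9
pinch 0.023254897823162864 [-1.54172686  0.73146958  5.89491852]
0.864 [ 1.9  3.  -2. ] 0.768 [ 1.9  4.4 -1.6] 0.672 [ 2.5  3.8 -2.6] 0.576 [ 3.1  2.2 -3.7] 0.48 [ 3.6  3.5 -4.2] 0.384 [ 4.8  2.6 -3.9] 0.288 [ 4.1  2.9 -3.1] 0.192 [ 5.1  3.6 -2.6] 0.096 [ 4.4  1.5 -0.9] 0.0 [3.2 1.4 0.9] -0.03 [3.6 2.3 0.8] t 36.8167
[[218.58089817 212.58588817]] [[305.5909632  187.34137198]]
```

View pics/c1.png

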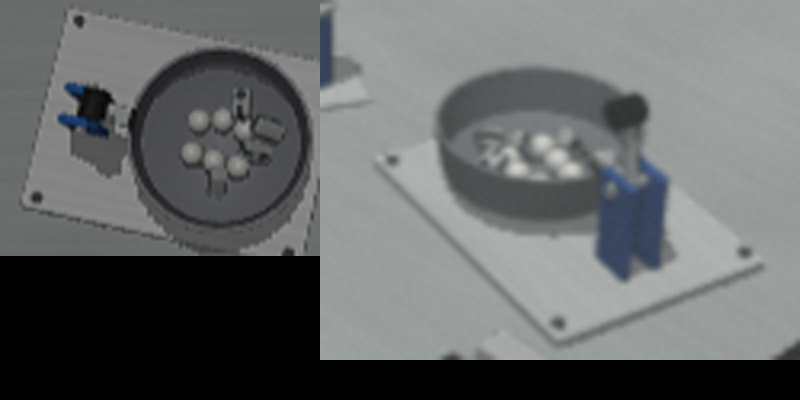

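The lever is nearly down, with the knob at top (217.1,212.8) against 218.6 predicted. I'll measure it precisely in both views.

```bash
cat >> h.py <<'E'
def kpx(c,p0,thr=45,r=11):
    g=cv2.cvtColor(c['frame'],cv2.COLOR_RGB2GRAY); x,y=map(int,p0); m=(g[y-r:y+r,x-r:x+r]<thr).astype(np.uint8)
    hs=cv2.cvtColor(c['frame'],cv2.COLOR_RGB2HSV)[y-r:y+r,x-r:x+r]; m[(hs[...,1]>110)]=0
    n,l,st,ce=cv2.connectedComponentsWithStats(m); i=1+st[1:,4].argmax(); return ce[i]+[x-r,y-r],st[i,4]
E
python3 - <<'E'
from h import *
for tag,c,s,t in(('start',dict(np.load('top0.npz')),dict(np.load('scene0.npz')),.96),('now',cam('top'),cam('scene'),0)):
    a,n=kpx(c,proj(c,knob(t))[0]);b,k=kpx(s,proj(s,knob(t))[0])
    P,e=tri(c,a,s,b); d=P[:2]-B; y=d@UY; print(tag,a,n,b,k,P.round(4),e.round(4),'bowl x,y',d@UX,y,'th',np.radians(20)-np.arctan2(.113-y,P[2]-.078), 'pred',knob(t).round(4))
E
```

```text
Traceback (most recent call last):
  File "h.py", line 64, in kpx
    n,l,st,ce=cv2.connectedComponentsWithStats(m); i=1+st[1:,4].argmax(); return ce[i]+[x-r,y-r],st[i,4]
                                                       ~~~~~~~~~~~~~~~^^
ValueError: attempt to get argmax of an empty sequence
```

```bash
sed -i 's/ m\[(hs\[...,1\]>110)\]=0/ m[(hs[...,1]>110)\&(hs[...,2]>30)]=0/' h.py; python3 - <<'E'
from h import *
for tag,c,s,t in(('start',dict(np.load('top0.npz')),dict(np.load('scene0.npz')),.96),('now',cam('top'),cam('scene'),0)):
  for T,S in((45,60),(35,70)):
    a,n=kpx(c,proj(c,knob(t))[0],T);b,k=kpx(s,proj(s,knob(t))[0],S)
    P,e=tri(c,a,s,b); d=P[:2]-B; y=d@UY; print(tag,a,n,b,k,P.round(4),e.round(4),'bowl x,y',d@UX,y,'th',np.radians(20)-np.arctan2(.113-y,P[2]-.078), 'pred',knob(t).round(4))
E
```

```text
start [201.82894737 208.92105263] 76 [314.55769231 196.57692308] 52 [0.5651 0.1021 0.1226] 0.0014 bowl x,y 0.0011469924388106895 0.13894252669008791 th 0.8756923145381077 pred [0.5649 0.1061 0.1206]
start [201.75675676 208.91891892] 74 [314.46153846 196.56923077] 65 [0.5652 0.1021 0.1227] 0.0018 bowl x,y 0.0012605228614607966 0.13898583766710954 th 0.8756664784349271 pred [0.5649 0.1061 0.1206]
now [217.09090909 212.        ] 77 [305.78846154 187.82692308] 52 [0.5556 0.063  0.1276] 0.0013 bowl x,y 0.0011197129665507814 0.09870200485852416 th 0.06819361181979294 pred [0.5537 0.0598 0.1269]
now [216.98630137 212.08219178] 73 [305.60869565 187.73913043] 69 [0.5556 0.0629 0.1278] 0.0021 bowl x,y 0.0011712771204358773 0.09862395339115315 th 0.06794903122194207 pred [0.5537 0.0598 0.1269]
```

```bash
python3 - <<'E'
from h import *
hand.move_gripper(0,30); reach([*bw(0,.140),.2],A); line([*bw(0,.140),.134],.15); f0=np.array(get_obs()['wrist_force'])
for y in np.arange(.132,.108,-.002):
    line([*bw(0,y),.134],.03); f=np.array(get_obs()['wrist_force'])-f0; F=f[:2]@UY; print(round(y,3),F.round(1),f[2].round(1),end='; ')
    if F>12: break
line([*bw(0,y+.012),.134],.1); line([*bw(0,.140),.22],.2)
reach([.45,.3,.3],0)
c=cam('top');s=cam('scene');a,n=kpx(c,proj(c,knob(0))[0]);b,k=kpx(s,proj(s,knob(0))[0],60)
P,e=tri(c,a,s,b); d=P[:2]-B; y=d@UY; print('\n',a,b,P,d@UX,y,np.radians(20)-np.arctan2(.113-y,P[2]-.078),get_obs()['time_s'])
E
```

```text
0.132 0.2 0.3; 0.13 0.6 -0.1; 0.128 -0.2 0.6; 0.126 -0.2 -0.9; 0.124 -0.4 0.0; 0.122 0.6 -0.6; 0.12 0.5 0.1; 0.118 1.5 -0.6; 0.116 2.0 -0.5; 0.114 11.9 -4.6; 0.112 21.6 -6.2; 
 [218.73417722 212.50632911] [305.05555556 187.40740741] [0.55423377 0.05910509 0.12650323] 0.0007034906814628221 0.09462366733968508 -0.013091838443699877 45.85
```

The lever is now against its stop, with theta measured at about 0. Now the stirrer.

```bash
python3 - <<'E'
from h import *
hand.move_gripper(.06); reach([*H,.22],A); line([*H,.110],.12)
hand.move_gripper(0,80); o=get_obs(); print(o['gripper_width'],o['grip_force'],o['wrist_force'],o['position'])
f0=np.array(o['wrist_force'])
line([*H,.13],.05); print((np.array(get_obs()['wrist_force'])-f0).round(1))
line([*H,.245],.15); print((np.array(get_obs()['wrist_force'])-f0).round(1))
c=cam('top'); s=cam('scene'); save(s,'s1.png',(150,60,330,200),4)
line([*B,.245],.2); print(get_obs()['position'],get_obs()['gripper_width'],get_obs()['time_s'])
E
```

```text
0.024308133142695133 78.03640365600586 [-0.55101614  0.94811369  6.70422979] [ 0.55147183 -0.26239324  0.11084943]
[ 0.6 -1.2 -8.9]
[ 0.3 -0.7 -8.9]
[ 0.53136249 -0.03331749  0.24498669] 0.024343283765969916 52.875
```

View pics/s1.png

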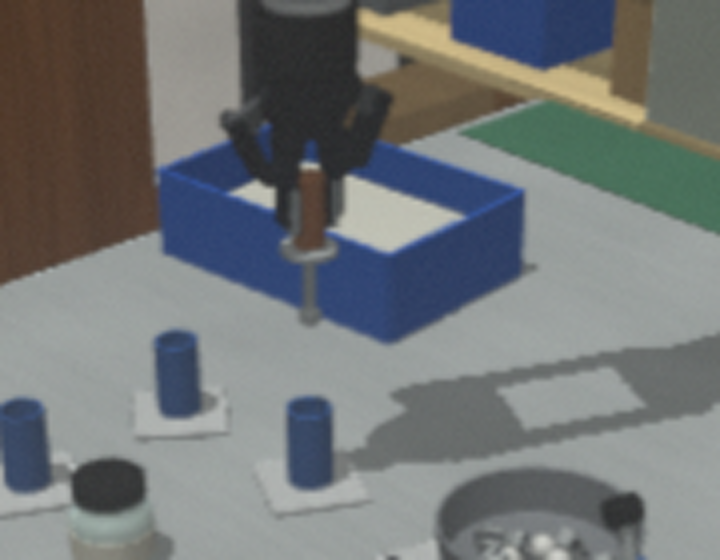

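The stirrer hangs straight in the gripper, tip at s1 (310,318), above the now-empty holder. Next I'll lower and stir.

```bash
cat > stir.py <<'E'
from h import *
import sys
N=float(sys.argv[1]); Z=.1165
line([*B,.17],.2); line([*B,.135],.06); f0=np.array(get_obs()['wrist_force']); 
for z in(.13,.125,.121,Z):
    line([*B,z],.04); f=np.array(get_obs()['wrist_force'])-f0; print(z,f.round(1))
    if f[2]>15: print('blocked'); sys.exit()
mx=0; n=16
for i in range(int(N*n)+n//2+1):
    a=A+np.pi+2*np.pi*i/n; r=.025*min(1,i/(n/2))
    line([*(B+r*np.array([np.cos(a),np.sin(a)])),Z],.07)
    f=np.linalg.norm(np.array(get_obs()['wrist_force'])-f0); mx=max(mx,f)
    if f>70: print('HIGH',i,f); break
print('max',mx,get_obs()['position'],get_obs()['gripper_width'],get_obs()['time_s'])
E
python3 stir.py 4 && python3 - <<'E'
from h import *
line([*B,Z:=.13],.05); line([*B,.245],.15); line([*H,.245],.25)
c=cam('top'); save(c,'st.png',(208,180,308,260),7); print(get_obs()['time_s'],get_obs()['wrist_force'])
s=cam('scene'); save(s,'sts.png',(150,60,330,200),4)
E
```

```text
0.13 [-1.2 -0.  -0.4]
0.125 [-0.9 -0.7 -0.9]
0.121 [ 0.1 -0.3 -0.5]
0.1165 [-0.1 -0.4 -0.3]
max 17.44159532396903 [ 0.5373764  -0.00827705  0.1166961 ] 0.024508119542473956 76.1833
78.9417 [ 0.31905547  0.58410993 -1.81397574]
```

View pics/st.png

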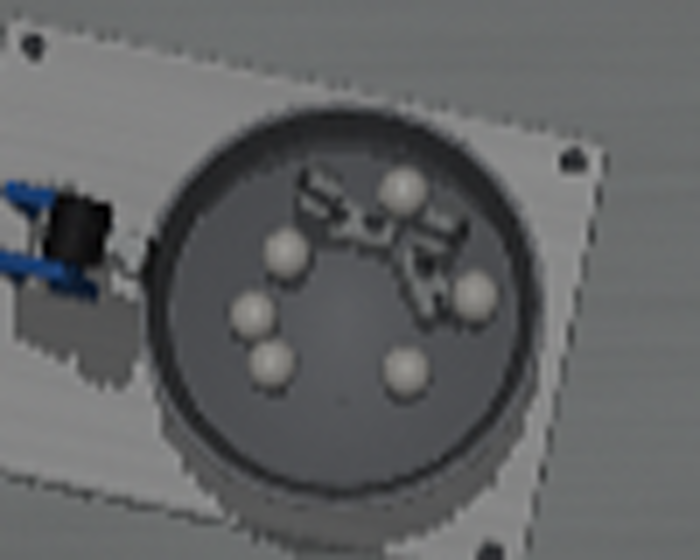

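View pics/sts.png

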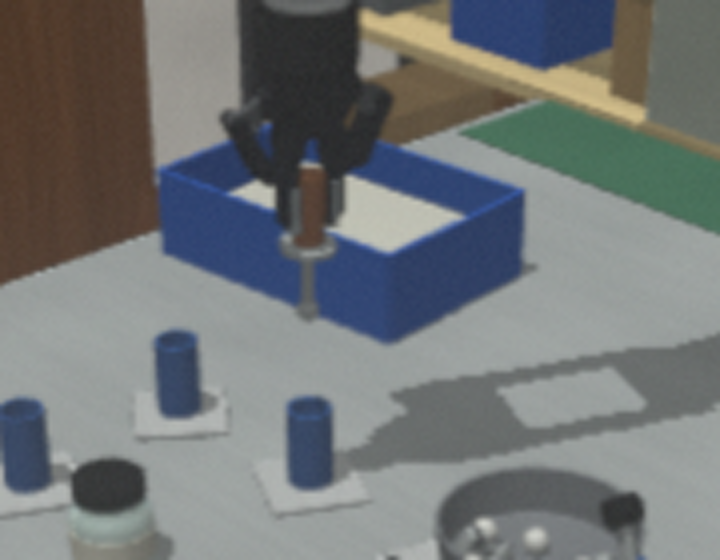

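All six beads and the blocks are still in the bowl. One bead, at (287,252), sits close to a start position, so I'll stir a few more turns and check each bead against every start point.

```bash
sed -i 's/Z=.1165/Z=.1155/' stir.py; python3 - <<'E'
from h import *
line([*B,.245],.25)
E
python3 stir.py 3.3 && python3 - <<'E'
from h import *
p=get_obs()['position']; line([*(B+(np.array(p[:2])-B)*.6),.13],.05); line([*B,.245],.15); line([*H,.245],.25)
c=cam('top'); save(c,'st2.png',(208,180,308,260),7)
s=cam('scene'); np.savez('s2.npz',**s); np.savez('t2.npz',**c)
def beads(c):
    g=cv2.cvtColor(c['frame'],cv2.COLOR_RGB2GRAY); m=np.zeros_like(g); m[198:250,228:287]=(g[198:250,228:287]>125)
    n,l,st,ce=cv2.connectedComponentsWithStats(m); return np.array([onz(c,ce[i],.026)[0][:2] for i in range(1,n) if st[i,4]>5])
a=beads(dict(np.load('top0.npz')));b=beads(c);D=np.linalg.norm(a[:,None]-b[None],axis=2)
print(len(a),len(b),(D.min(0)*1000).round(1),(D*1000).round(0).astype(int).tolist(),np.linalg.norm(b-B,axis=1).round(3)); print(get_obs()['time_s'])
E
```

```text
0.13 [-0.3  0.6  0. ]
0.125 [-0.7  0.5 -0.3]
0.121 [-0.  -0.2 -0.3]
0.1155 [ 0.6  0.4 -0.7]
max 22.759980478750254 [ 0.51197688 -0.02665998  0.11753383] 0.024447728577173224 99.9
9 9 [ 1.2  0.2 30.8  7.9 11.   9.3  0.  15.4 12.7] [[1, 149, 67, 109, 72, 125, 112, 99, 117], [148, 0, 85, 42, 110, 63, 161, 101, 87], [81, 68, 31, 26, 51, 53, 111, 58, 60], [63, 92, 39, 50, 29, 62, 91, 47, 58], [104, 48, 51, 8, 62, 36, 117, 58, 52], [80, 100, 67, 61, 11, 51, 66, 20, 37], [115, 62, 74, 34, 56, 9, 99, 40, 26], [104, 86, 78, 53, 36, 28, 74, 15, 13], [113, 161, 130, 125, 62, 101, 0, 59, 76]] [0.091 0.074 0.055 0.035 0.036 0.034 0.09  0.033 0.034]
102.5417
```

View pics/st2.png

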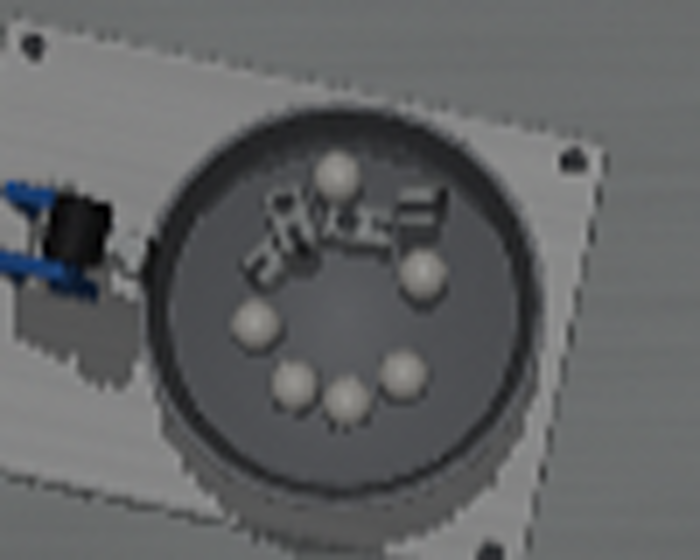

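Every bead is at least 8 mm from every start point. All six beads and four blocks, at (265,265), (290,215), (360,230) and (420,205), are in the bowl. Next I'll hang the stirrer back.

```bash
python3 - <<'E'
from h import *
f0=np.array(get_obs()['wrist_force']); ok=True
line([*H,.19],.15)
for z in np.r_[np.arange(.18,.118,-.006),.116,.114,.1125,.111,.110,.109]:
    line([*H,z],.05); f=np.array(get_obs()['wrist_force'])-f0
    if np.linalg.norm(f)>4: print(round(z,4),f.round(1))
    if np.linalg.norm(f)>14: print('stop',z); break
if z<.1165:
    hand.move_gripper(.06); bot.dwell(.3); line([*H,.24],.15); reach([.45,-.05,.35],A)
    bot.goto_joints([-1.337,.353,1.633,0,1.155,-.002])
    c=cam('top');s=cam('scene'); im=np.zeros((600,800,3),np.uint8)
    save(c,'a.png',(300,180,380,240),5);save(s,'b.png',(180,130,280,210),5)
    a=cv2.imread('pics/a.png');b=cv2.imread('pics/b.png');im[:300,:400]=a;im[200:600,400:]=b[:,:400];cv2.imwrite('pics/hang.png',im)
    h=cv2.cvtColor(c['frame'],cv2.COLOR_RGB2HSV); m=((h[...,0]<20)&(h[...,1]>120)&(h[...,2]>75)); m[:, :330]=0;m[:,365:]=0; m[:195]=0;m[225:]=0
    print(np.argwhere(m)[:,::-1].mean(0),m.sum(),'was 348.4 209.1 66')
    d=cv2.absdiff(s['frame'],dict(np.load('scene0.npz'))['frame'])[130:200,205:250].max(2); print('scene diff px>40:',(d>40).sum())
print(get_obs()['time_s'])
E
```

```text
0.109 [-2.4  1.9 12. ]
[349.03030303 210.06060606] 66 was 348.4 209.1 66
scene diff px>40: 0
112.7417
```

View pics/hang.png

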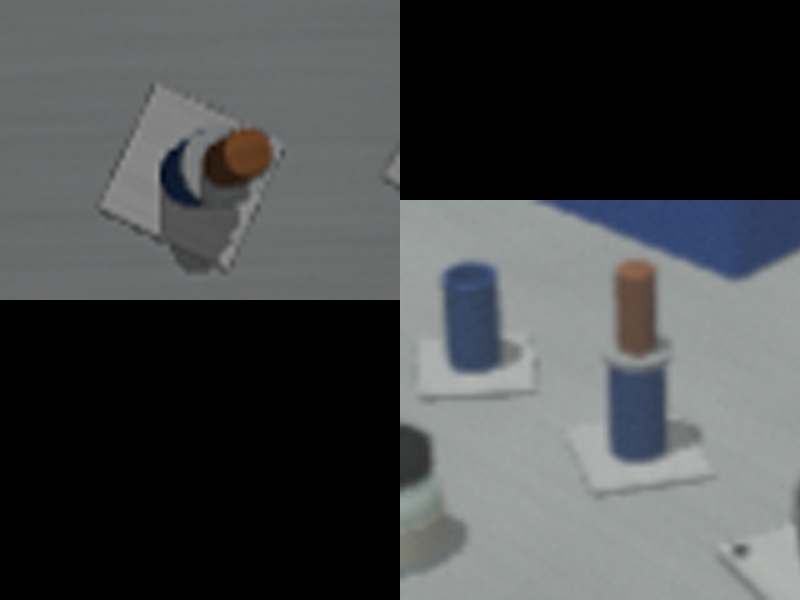

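The stirrer is back home: flange on the mouth at hang (637,350), handle upright. Now I'll raise the clamp by pushing the knob from the bowl side to its stop.

```bash
python3 - <<'E'
from h import *
hand.move_gripper(0,30); P=lambda th,d=0:np.r_[knob(th)[:2]-UY*(.021-d),knob(th)[2]+.011]
reach([*P(0)[:2]-UY*.012,.22],A); line(P(0,-.012),.15); f0=np.array(get_obs()['wrist_force'])
for th in np.linspace(0,.96,13): line(P(th),.05)
for d in np.arange(0.001,.016,.0015):
    line(P(.96,d),.03); f=np.array(get_obs()['wrist_force'])-f0; F=f[:2]@UY; print(round(d,4),F.round(1),f[2].round(1),end='; ')
    if F<-14: break
line(P(.96,d-.012),.1); p=get_obs()['position']; line([p[0],p[1],.25],.2)
bot.goto_joints([-1.337,.353,1.633,0,1.155,-.002])
c=cam('top');s=cam('scene');a,n=kpx(c,proj(c,knob(.96))[0]);b,k=kpx(s,proj(s,knob(.96))[0],60)
P,e=tri(c,a,s,b); d=P[:2]-B; y=d@UY; print('\n',a,b,P,d@UX,y,np.radians(20)-np.arctan2(.113-y,P[2]-.078),get_obs()['time_s'])
save(c,'end.png',s=1.56)
E
```

```text
0.001 -15.2 6.4; 
 [200.5974026  208.64935065] [315.20754717 197.96226415] [0.56617942 0.10552267 0.12040022] 0.001399462655064151 0.14254866715690076 0.9577075683315066 124.2583
```

View pics/end.png

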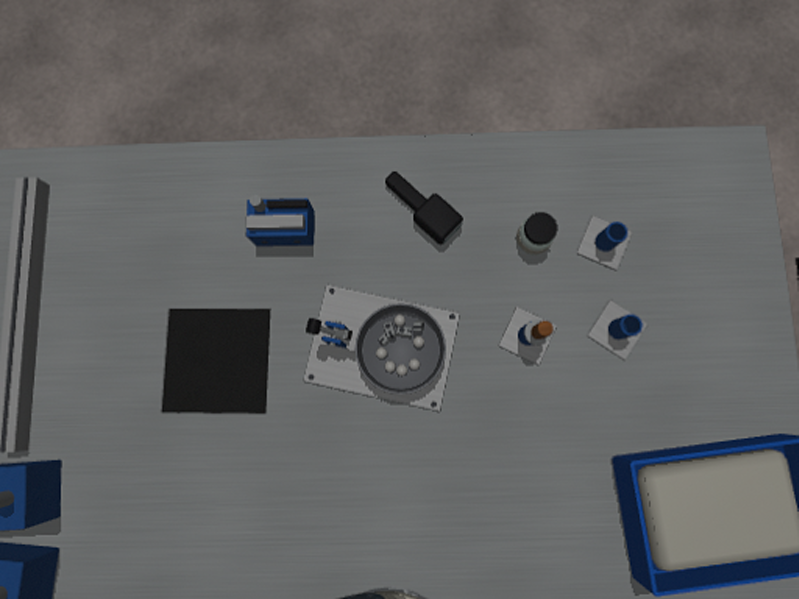

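The lever is at its stop (measured 0.958 rad, knob at (314,325)). The stirrer is home at (535,331), all blocks and beads are in the bowl at (401,348), and the housing, jar and scanner haven't moved.

```bash
python3 -c "
from h import *
print(hand_in())"
```

```text
the job is handed in; nothing more can be done
None
```

I handed the job in at about 124 s of the 210 s limit: all four blocks are in the bowl, over seven stirring turns shifted every bead, the stirrer is home in its holder, and the clamp was then raised to its stop.

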